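# Fold down the spice cupboard's shelf onto its two supports

## Task

Set up the fold-down shelf of the small wooden spice cupboard: first pull both red-nosed slide-out supports all the way out, then lower the flap by its black tab until it lies level on them. Leave the drawer between the supports shut, and do not knock or shift the pepper mill and the oil bottle.

Things in the scene. Friction and masses are not known exactly. Their poses are not given: they have to be found in the camera images.
- cupboard: Small wooden spice cupboard fixed on the table, 300 mm wide, 190 deep, 205 high, open on top. Origin: at table height below the middle of its front face; x points into the cupboard (away from its front), y to its left seen from the robot, z up. The flap's hinge line runs along y, 85 mm above the origin. Its base, with supports and drawer, is 84 mm high.
- support_left (a joint): Travel in m of the left support (at cupboard y = +100 mm): 0 pushed in, 0.10 all the way out (a stop); it slides towards cupboard -x with about 2 N of friction and stays where it is left.
- support_left_nose (a point): The left slide-out support, a beech bar 20 mm wide and 30 mm high whose red nose sticks out of the cupboard's front on the left (cupboard y = +100 mm). This point is in the middle of its width, 10 mm below its top face (so 74 mm above the table) and 15 mm behind its front end; pushed in, it is 60 mm in front of the cupboard's face. The nose can be pinched across its width from above.
- support_right (a joint): Travel in m of the right support (at cupboard y = -100 mm); as for the left one.
- support_right_nose (a point): The right slide-out support, a beech bar 20 mm wide and 30 mm high whose red nose sticks out of the cupboard's front on the right (cupboard y = -100 mm). This point is placed as on the left one.
- flap (a joint): Angle in rad of the flap, a light wooden board 270 mm wide, 155 long, 12 thick, 0.35 kg, hinged at its lower edge. 0: shut, leaning back 0.21 rad past upright; grows as its top comes forward and down to the robot; 1.78: level on the pulled-out supports (2.1 if none). Its damped hinge holds it near upright; from about 0.8 on it slowly sinks by itself. It takes under 5 N at the tab.
- flap_tab (a point): Grip point in the flap's black tab, 24 mm wide along cupboard y, 12 thick, 50 long, sticking out of the middle of the flap's upper edge in its plane. The point is 187 mm from the hinge line along the board and 6 mm off it across (inward when shut, upward when level), 32 mm past the board's edge. Pinch it across its width from above; it turns between the fingers as the flap goes down.
- drawer (a joint): Travel in m of the small dark drawer low in the middle between the supports, with a dark round knob reaching 36 mm out of the cupboard's face: 0 shut, grows as it is pulled out. Leave it shut.
- mill: A dark wooden pepper mill, 190 mm high and 56 mm wide, standing beside the cupboard's front on the one side or the other; origin at the middle of its foot. Leave it standing.
- oil: A green oil bottle, 210 mm high and 62 mm wide, standing on the other side; origin at the middle of its foot. Leave it standing.

How it is judged:
By the outcome, as a careful person would: the job done as asked, in the order asked, and still so for the second after the job is handed in, with the robot touching nothing.
It also fails if it takes over 64 s, if anything falls off the work surface, if the arm or the gripper's body presses on something with over 40 N, if the wrist force passes 120 N, or if a joint passes its speed limit or range.

## Robot

A 7-joint arm with a two-finger parallel gripper is mounted at the origin on the work surface. World frame = base frame: x ahead of the robot, y to its left, z up, the work surface at z = 0. Lengths are in m, angles in rad, forces in N, time in s.
With the tool pointing down it reaches from about 0.425 to 0.875 m from the base axis. Payload 9.9 kg.
Tool frame: the origin (TCP) lies at the very end of the fingers, on their centre line; the grasp point (between the pads) lies 19 mm behind it (r.grip_depth is the z of the grasp point in the tool frame, in m); z points along the fingers, y is the direction in which the jaws open and shut (so a half turn about z gives the same grasp; the last joint's range is limited). The gripper opens to 85 mm and grips with 20 to 120 N. Pads are 22 mm wide; open, the fingers measure 114 mm over their backs; the gripper's body (76 mm by 85 mm) begins 54 mm behind the grasp point. The pads swing forward as they close: fully open they stand 13 mm farther back than shut.
Start: joints at [1.098, 0.576, 0.025, 1.437, -0.015, 1.129, -0.057], TCP at [0.256, -0.625, 0.231] pointing down, gripper open.
Joint ranges: [-2.76, 2.76], [-0.34, 2.15], [-1.52, 1.57], [0.19, 2.46], [-1.09, 4.23], [0.17, 1.99], [-2.82, 2.82]. Speed limits (rad/s): [2.22, 2.22, 3.01, 3.01, 3.14, 3.14, 3.14].

## Interface

Orientations are given as [roll, pitch, yaw] about the fixed x, y, z axes, in that order (R = Rz(yaw) Ry(pitch) Rx(roll)).
In Python, from cell import r gives the robot as it stands.
- The arm moves only by the tool move_arm, never from a script. Its argument "steps" is a list of rows, each a list of 6 numbers: the shift along the tool's x, y, z in mm, then the turn, a rotation vector about the tool's x, y, z in rad. In form: [[tx, ty, tz, wx, wy, wz], ...]. A call has 1 to 10 rows; each row is the pose to reach, as a shift and turn from the pose commanded when the call began, along the tool's axes at that moment; what a row does not reach only later rows make up. A row lasts 1/12 s, in which the tool goes at most 41.7 mm and 7.16 degrees, less where a joint would pass 70% of its speed; a pose out of reach is approached as far as the arm can. A call with a gripper value outside its range is refused whole. "claw" is the finger opening in mm, from 0 to 85.4, set as the call begins (left out, the last holds). The fingers move at their own pace and stop on an object; "grip_force" is the grip in N (left out, the last holds). Time passes only in rows, so rows that repeat a pose let the fingers close. It gives the time, the measured TCP pose, the force and the opening at its end, in the units of the state.
- r.observe(): the state, without advancing time (a new reading comes with each control period).
- r.read_camera(name): name is "scene" or "top" or "wrist"; returns a dict with "pixels" (400x640x3 uint8, red, green, blue), "fov_y" (degrees; the focal length in pixels is half the picture's height over the tangent of half this angle, whatever the lens; pixels are square), "cx", "cy" (the principal point, pixels), "distortion" ([k1, k2, p1, p2, k3] as OpenCV has them; the pictures are not rectified), "rvec" (rotation vector, rad) and "tvec" (3), from world to camera coordinates, as OpenCV has them; the wrist camera has in their place "tool_from_camera" (4x4, takes a point from camera to tool coordinates, whose origin is the TCP and whose axes are the flange's). Camera axes: x right, y down, z forward; pixel columns grow to the right and rows downward; lengths in m; the calibration is good to about 2 mm. A picture is of the moment at which its call begins: read the wrist's pose just before it. There is no depth.
- r.finish_job(): hands the job in, once; it reports no verdict.
The state is a dict: "time": time; "joint_positions": joint angles; "qvel": joint speeds; "joint_efforts": joint torques, N m; "tcp_pos": TCP position; "tool_rot": TCP orientation; "ft_force": force on the tool from outside, world axes, zero at the start; "wrist_torque": the same for the moment, N m; "grip_width": opening from 0.0 (shut) to 1.0 (fully open).
Only numpy, scipy, OpenCV 4.12 (cv2) and the standard library are available. Lean on these libraries where they do the work, as an engineer would, in place of code of your own. Each camera call takes 0.05 s, during which the arm holds its last target.

## Working session

There is one attempt and no reset: what is moved stays moved. The work goes in short steps, Python scripts to look and compute and a tool call to move; the robot and the scene stay as the last step left them, time stands still between calls to the robot, and variables do not carry over. Pictures are saved under pics/ and viewed, and the job is handed in when it is done.

Besides the shell and the picture viewer there is one more tool, called after "Request:" as name(argument=value, ...) on one line, values as JSON. move_arm: Moves the arm, as the interface text tells. Its arguments: {"type":"object","properties":{"steps":{"type":"array"},"claw":{"type":"number"},"grip_force":{"type":"number"}},"required":["steps"]}

```bash
ls; mkdir -p pics; python3 - <<'E'
from cell import r
import cv2,pickle
print(r.observe())
d={}
for n in ["scene","top","wrist"]:
    c=r.read_camera(n); d[n]=c
    cv2.imwrite(f"pics/a_{n}.png",c["pixels"][:,:,::-1])
    print(n,{k:v for k,v in c.items() if k!="pixels"})
pickle.dump(d,open("cam0.pkl","wb"))
E
```

```text
pics
{'time': 0.0, 'joint_positions': array([ 1.09822748,  0.57655343,  0.02485909,  1.43795663, -0.01499885,
        1.12898268, -0.05649338]), 'qvel': array([-5.43907508e-06, -7.67696100e-04, -8.06502412e-04,  3.98712797e-04,
        4.27332526e-04,  4.95251148e-04, -6.06646471e-04]), 'joint_efforts': array([-8.73502413e-04, -7.65770888e+01,  2.25037783e+00, -2.85989231e+01,
        1.52831379e-02,  1.22463307e-02,  2.91419735e-05]), 'tcp_pos': array([ 0.25567413, -0.62419271,  0.2304115 ]), 'tool_rot': array([-3.13988031e+00,  9.99820901e-05,  3.88796901e-01]), 'ft_force': array([-0.09538624, -0.53977583,  0.12432722]), 'wrist_torque': array([-0.00177096,  0.00625828, -0.05498903]), 'grip_width': 0.9937989685946562}
scene {'fov_y': 49.00509246646199, 'cx': 324.6298835626944, 'cy': 198.77805099246106, 'distortion': array([0.03110576, 0.        , 0.        , 0.        , 0.        ]), 'rvec': array([ 1.38563471, -2.63393485,  0.41361643]), 'tvec': array([0.39039351, 0.49833733, 1.23462843])}
top {'fov_y': 42.584605428773415, 'cx': 320.47988288879446, 'cy': 186.26653458021934, 'distortion': array([-0.1118213,  0.       ,  0.       ,  0.       ,  0.       ]), 'rvec': array([ 2.11443397, -2.16551305,  0.15097646]), 'tvec': array([0.06886914, 0.61089963, 1.48447986])}
wrist {'fov_y': 62.55126354620846, 'cx': 315.68980943364414, 'cy': 195.3579611699688, 'distortion': array([-0.01887414,  0.        ,  0.        ,  0.        ,  0.        ]), 'tool_from_camera': array([[-1.52772940e-03, -9.54866813e-01, -2.97030361e-01,
         7.49631707e-02],
       [ 9.99998526e-01, -1.22618197e-03, -1.20151583e-03,
        -9.35241544e-04],
       [ 7.83074319e-04, -2.97031759e-01,  9.54867279e-01,
        -1.42566475e-01],
       [ 0.00000000e+00,  0.00000000e+00,  0.00000000e+00,
         1.00000000e+00]])}
```

View pics/a_scene.png

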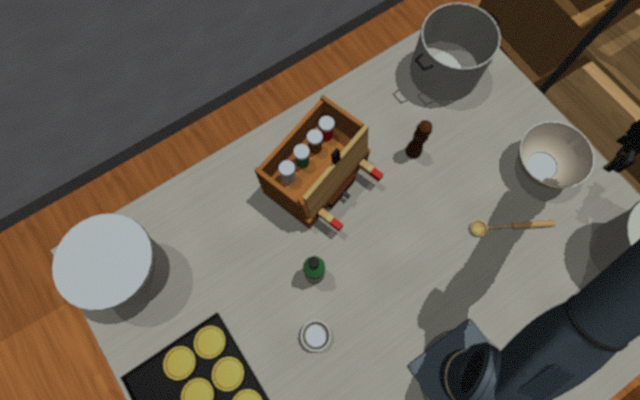

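View pics/a_top.png

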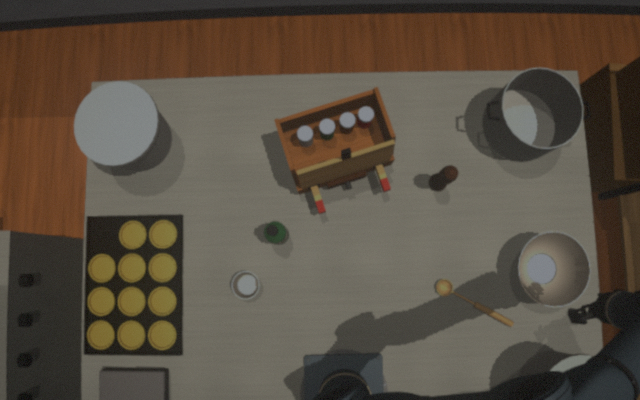

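The scene view shows the cupboard at about (315,160) and the oil bottle at (314,268). The mill is at (418,140), and the red noses are at (335,224) and (375,174). Next I'll enlarge both views.

```bash
python3 - <<'E'
import pickle,cv2
d=pickle.load(open("cam0.pkl","rb"))
def crop(n,x0,y0,w,h,s,f):
    im=d[n]["pixels"][y0:y0+h,x0:x0+w,::-1]
    im=cv2.resize(im,None,fx=s,fy=s,interpolation=cv2.INTER_CUBIC)
    for i in range(0,w,20): cv2.putText(im,str(x0+i),(i*s,10),0,.35,(0,0,255),1); im[:5,i*s]=(0,0,255)
    for i in range(0,h,20): cv2.putText(im,str(y0+i),(0,i*s+4),0,.35,(0,0,255),1)
    cv2.imwrite(f,im)
crop("scene",250,90,200,145,4,"pics/b_scene.png")
crop("top",255,80,210,145,4,"pics/b_top.png") if 0 else crop("top",265,80,200,145,4,"pics/b_top.png")
E
```

```text
(no output)
```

View pics/b_scene.png

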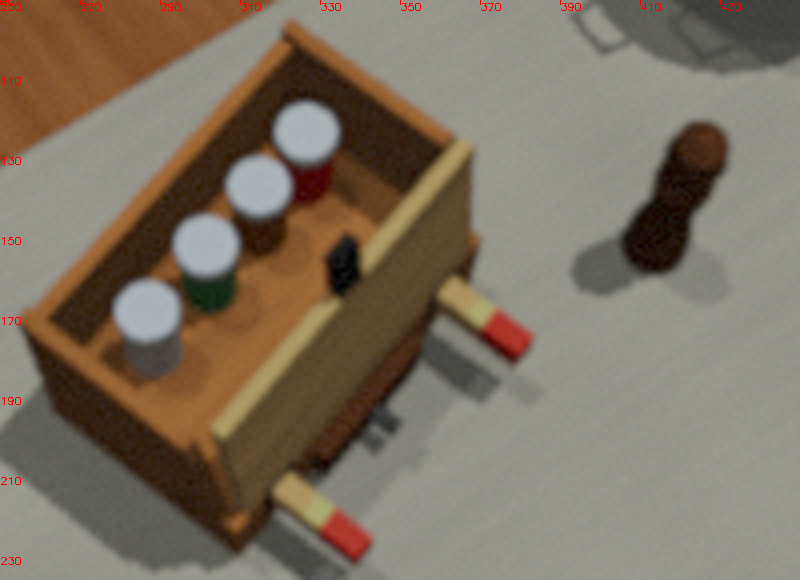

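View pics/b_top.png

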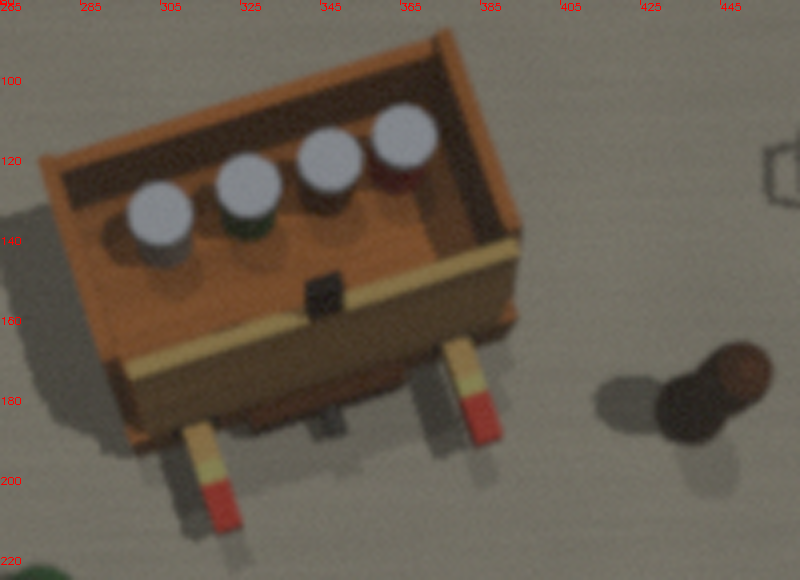

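```bash
cat > h.py <<'E'
import numpy as np,cv2,pickle
def K(c):
    f=200/np.tan(np.radians(c["fov_y"])/2)
    return np.array([[f,0,c["cx"]],[0,f,c["cy"]],[0,0,1.]])
def proj(c,P):
    return cv2.projectPoints(np.atleast_2d(np.array(P,float)),c["rvec"],c["tvec"],K(c),c["distortion"])[0][:,0]
def ray(c,px):
    u=cv2.undistortPoints(np.array([[px]],float),K(c),c["distortion"])[0,0]
    R=cv2.Rodrigues(c["rvec"])[0]
    return -R.T@c["tvec"], R.T@np.array([u[0],u[1],1])
def atz(c,px,z):
    o,d=ray(c,px); return o+d*(z-o[2])/d[2]
def w(p,P):
    P=np.atleast_2d(np.array(P,float)); c,s=np.cos(p[2]),np.sin(p[2])
    return np.c_[p[0]+c*P[:,0]-s*P[:,1], p[1]+s*P[:,0]+c*P[:,1], P[:,2]]
def tab(a):
    t=a-.21 # forward angle from upright
    return [-.187*np.sin(t)+.006*np.cos(t),0,.085+.187*np.cos(t)+.006*np.sin(t)]
E
python3 - <<'E'
from h import *
from scipy.optimize import least_squares
d=pickle.load(open("cam0.pkl","rb"))
obj=[[-.075,.1,.084],[-.075,-.1,.084],[.19,.15,.205],[.19,-.15,.205]]
pix={"scene":[(340.7,227),(380.5,177.5),(256.3,169.5),(322.5,95.5)],"top":[(322.5,212.5),(387,190.5),(275,119.5),(376.3,87.5)]}
for n in pix:
    print(n,[atz(d[n],px,o[2]).round(4) for px,o in zip(pix[n],obj)])
f=lambda p,ns=("scene","top"):np.concatenate([(proj(d[n],w(p,obj))-pix[n]).ravel() for n in ns])
for ns in (("scene",),("top",),("scene","top")):
    s=least_squares(f,[.6,0,0],args=(ns,)); print(ns,s.x.round(4),s.fun.round(1))
p=s.x; np.save("p.npy",p)
print("noses",w(p,[[-.06,.1,.074],[-.06,-.1,.074]]),"tab",w(p,[tab(0)]))
for n in pix: print(n,"tab",proj(d[n],w(p,[tab(0)])))
print("mill",atz(d["scene"],(412,153),.0),atz(d["scene"],(425.5,126),.19),atz(d["top"],(451,173),.19))
E
python3 - <<'E'
import sys; sys.path.insert(0,".")
from h import *
d=pickle.load(open("cam0.pkl","rb"))
print("oil",atz(d["scene"],(315,262),.21),atz(d["top"],(272,230),.21))
E
```

```text
scene [array([0.5324, 0.0512, 0.084 ]), array([ 0.5899, -0.1362,  0.084 ]), array([0.7731, 0.1697, 0.205 ]), array([ 0.8599, -0.1092,  0.205 ])]
top [array([0.53 , 0.05 , 0.084]), array([ 0.5895, -0.1389,  0.084 ]), array([0.7759, 0.1732, 0.205 ]), array([ 0.8603, -0.1072,  0.205 ])]
('scene',) [ 0.6338 -0.0229  0.2891] [-0.3 -0.2  0.9 -0.8 -1.7  1.   1.2 -0.3]
('top',) [ 0.634  -0.0224  0.2937] [-0.6 -1.1  0.3 -0.6 -1.1  1.3  1.4  0.3]
('scene', 'top') [ 0.6339 -0.0226  0.2915] [-0.3 -0.2  0.8 -0.9 -1.8  1.3  0.9 -0.2 -0.6 -1.1  0.3 -0.5 -0.9  1.2
  1.6  0.4]
noses [[ 0.54766418  0.05590916  0.074     ]
 [ 0.60514538 -0.13565261  0.074     ]] tab [[ 0.67683122 -0.00973715  0.26664102]]
scene tab [[330.83435128 153.05317965]]
top tab [[343.87380935 148.2196635 ]]
mill [ 6.19129117e-01 -3.00131602e-01 -2.22044605e-16] [ 0.61911051 -0.30155046  0.19      ] [ 0.61847568 -0.30271751  0.19      ]
oil [0.47193531 0.18046895 0.21      ] [0.47446163 0.18348337 0.21      ]
```

```bash
cat >> h.py <<'E'
from scipy.spatial.transform import Rotation as Ro
def rel(o,pos,yaw,roll=np.pi,pitch=0,depth=0.):
    R0=Ro.from_euler("xyz",o["tool_rot"]); Rt=Ro.from_euler("xyz",[roll,pitch,yaw])
    pos=np.array(pos)+np.array([0,0,-depth])  # tool-down: TCP lies depth below grasp point
    t=R0.inv().apply(pos-o["tcp_pos"])*1000; wv=(R0.inv()*Rt).as_rotvec()
    return t.round(1),wv.round(4)
E
python3 - <<'E'
from h import *; from cell import r
o=r.observe(); p=np.load("p.npy")
n=w(p,[[-.06,-.1,.33]])[0]
print(rel(o,[.40,-.40,.33],1.6),rel(o,[.256,-.624,.33],1.6))
E
```

```text
(array([ 218.5, -153. ,  -99.2]), array([-1.1000e-03, -7.0000e-04, -1.2111e+00])) (array([  0.3,  -0.3, -99.4]), array([-1.1000e-03, -7.0000e-04, -1.2111e+00]))
```

Request:
move_arm(steps=[[0,0,-40,0,0,-0.12],[0,0,-80,0,0,-0.24],[30,-20,-100,0,0,-0.36],[60,-40,-100,0,0,-0.48],[90,-60,-100,0,0,-0.6],[120,-80,-100,0,0,-0.72],[145,-100,-100,0,0,-0.84],[170,-120,-100,0,0,-0.96],[195,-140,-100,0,0,-1.08],[220,-155,-100,0,0,-1.2]], claw=60, grip_force=40)

```text
time: 0.98
tcp_pos: [0.401, -0.3957, 0.3314]
tool_rot: [-3.141, -0.0, 1.595]
ft_force: [0.8, -0.4, 1.0]
grip_width: 0.702
```

```bash
python3 - <<'E'
from h import *; from cell import r
o=r.observe(); p=np.load("p.npy"); print(o)
print(rel(o,w(p,[[-.12,-.1,.24]])[0],p[2]-np.pi))
E
```

```text
{'time': 0.9833, 'joint_positions': array([ 0.91659309,  0.34450998, -0.31911205,  1.5656659 ,  0.11201808,
        1.24980469,  0.60407147]), 'qvel': array([-0.30534186, -0.04783572, -0.41862215,  0.10772134,  0.13240322,
       -0.02248722,  0.67932811]), 'joint_efforts': array([  2.92094171, -59.93653536,  -0.65759266, -29.5581758 ,
        -0.23117538,   0.09250955,  -1.46086682]), 'tcp_pos': array([ 0.40101073, -0.39569004,  0.33140012]), 'tool_rot': array([-3.14123383e+00, -1.18022676e-04,  1.59529779e+00]), 'ft_force': array([ 0.80025261, -0.36132281,  0.96472035]), 'wrist_torque': array([-0.02067728,  0.0022065 ,  0.00803926]), 'grip_width': 0.7024506663291369}
(array([239.1, 152.6,  91.4]), array([-1.0000e-04, -4.0000e-04, -1.8378e+00]))
```

Request:
move_arm(steps=[[10,5,0,0,0,-0.12],[30,20,0,0,0,-0.24],[55,35,0,0,0,-0.36],[80,50,0,0,0,-0.48],[110,70,0,0,0,-0.6],[135,85,0,0,0,-0.72],[160,100,10,0,0,-0.84],[185,120,20,0,0,-0.96],[210,135,30,0,0,-1.08],[220,140,40,0,0,-1.2]])

```text
time: 1.82
tcp_pos: [0.5386, -0.1706, 0.291]
tool_rot: [3.139, 0.001, 2.799]
ft_force: [-1.1, -0.1, -0.4]
grip_width: 0.699
```

```bash
python3 - <<'E'
from h import *; from cell import r
o=r.observe(); p=np.load("p.npy"); print(o["joint_positions"],o["tcp_pos"])
print(rel(o,w(p,[[-.10,-.1,.20]])[0],p[2]-np.pi))
E
```

```text
[ 0.66486726  0.41370136 -0.65301934  1.62617872  0.26367813  1.19082401
  1.18303196] [ 0.53862589 -0.17063339  0.29102277]
(array([-18.6,  31.4,  91.1]), array([ 0.0023,  0.0014, -0.6337]))
```

Request:
move_arm(steps=[[-5,8,20,0,0,-0.12],[-8,15,40,0,0,-0.24],[-12,22,60,0,0,-0.36],[-16,28,80,0,0,-0.48],[-18,31,90,0,0,-0.6],[-18.5,31.5,91,0.002,0.001,-0.634],[-18.5,31.5,91,0.002,0.001,-0.634],[-18.5,31.5,91,0.002,0.001,-0.634]])

```text
time: 2.48
tcp_pos: [0.5649, -0.1522, 0.2001]
tool_rot: [-3.141, -0.002, -2.862]
ft_force: [0.4, -0.2, 0.3]
grip_width: 0.703
```

```bash
python3 - <<'E'
from h import *; from cell import r
o=r.observe(); p=np.load("p.npy"); print(o["joint_positions"],o["tcp_pos"],o["tool_rot"])
c=r.read_camera("wrist"); pickle.dump((o,c),open("w1.pkl","wb"))
cv2.imwrite("pics/w1.png",c["pixels"][:,:,::-1])
E
```

```text
[ 0.67012222  0.5573874  -0.77105289  1.70727832  0.43829416  1.05905972
  1.60456208] [ 0.56488301 -0.15219913  0.20009282] [-3.14054190e+00 -1.88532043e-03 -2.86214007e+00]
```

View pics/w1.png

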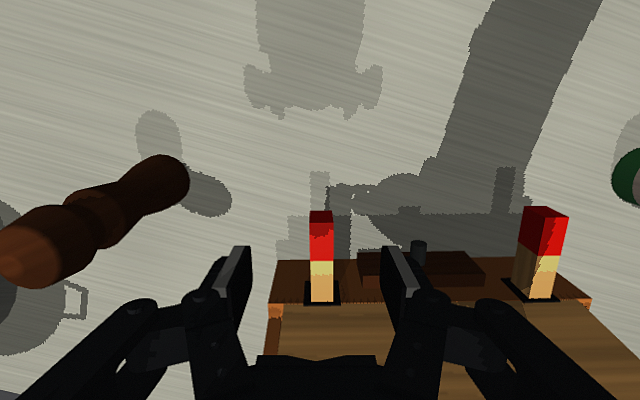

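The wrist view shows the right nose between the fingers, with its top front edge at about (321,221). The left nose's front edge is at about (545,208).

```bash
cat >> h.py <<'E'
def wcam(o,c):
    c=dict(c); T=np.eye(4); T[:3,:3]=Ro.from_euler("xyz",o["tool_rot"]).as_matrix(); T[:3,3]=o["tcp_pos"]
    W=np.linalg.inv(T@c["tool_from_camera"]); c["rvec"]=cv2.Rodrigues(W[:3,:3])[0]; c["tvec"]=W[:3,3]; return c
E
python3 - <<'E'
from h import *
o,c=pickle.load(open("w1.pkl","rb")); c=wcam(o,c); p=np.load("p.npy")
im=c["pixels"][190:320,250:610,::-1]; im=cv2.resize(im,None,fx=2,fy=2,interpolation=cv2.INTER_CUBIC); cv2.imwrite("pics/w1c.png",im)
P=[[-.075,y+dy,z] for y in(-.1,.1) for z in (.084,.054) for dy in (-.01,.01)]+[[0,-.15,.084],[0,.15,.084],[0,.15,0.],[0,-.15,0]]
print(proj(c,w(p,P)).round(1).tolist())
E
```

```text
[[308.4, 223.7], [332.1, 223.4], [309.1, 211.6], [330.6, 211.4], [543.8, 220.5], [566.9, 220.2], [522.8, 208.8], [543.8, 208.5], [266.3, 300.6], [592.0, 295.5], [535.0, 253.6], [276.7, 257.2]]
```

View pics/w1c.png

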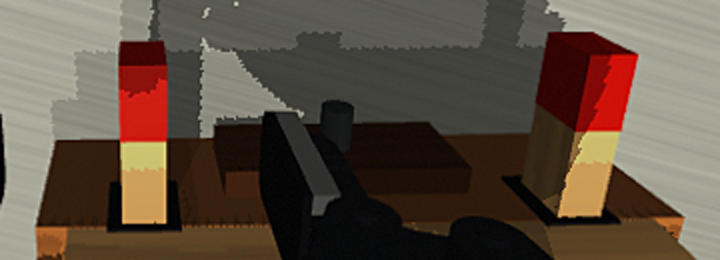

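```bash
python3 - <<'E'
from h import *
from cell import r
p=np.load("p.npy"); p[2]=.297; p[:2]+=-.0015*np.array([np.cos(.297),np.sin(.297)]); np.save("p.npy",p)
o,c=pickle.load(open("w1.pkl","rb")); c=wcam(o,c)
P=[[-.075,y+dy,z] for y in(-.1,.1) for z in (.084,.054) for dy in (-.01,.01)]+[[0,-.15,.084],[0,.15,.084],[0,.15,0.],[0,-.15,0]]
print(p,proj(c,w(p,P)).round(1).tolist())
o=r.observe()
for z in (.12,.074): print(rel(o,w(p,[[-.06,-.1,z]])[0],p[2]-np.pi,depth=.019))
E
```

```text
[ 0.63243898 -0.02306634  0.297     ] [[307.9, 222.8], [331.6, 222.3], [308.7, 210.7], [330.1, 210.4], [543.7, 218.4], [566.9, 217.9], [522.7, 206.8], [543.8, 206.4], [266.3, 300.0], [592.6, 293.3], [535.3, 251.8], [276.7, 256.7]]
(array([-42.4,   4.8,  99.4]), array([-0.0016, -0.0014, -0.0179]))
(array([-42.4,   4.8, 145.4]), array([-0.0016, -0.0014, -0.0179]))
```

Request:
move_arm(steps=[[-15,2,30,-0.002,-0.001,-0.018],[-32,5,65,-0.002,-0.001,-0.018],[-42,6,95,-0.002,-0.001,-0.018],[-42.5,6,120,-0.002,-0.001,-0.018],[-42.5,6,135,-0.002,-0.001,-0.018],[-42.5,6,145,-0.002,-0.001,-0.018],[-42.5,6,145,-0.002,-0.001,-0.018],[-42.5,6,145,-0.002,-0.001,-0.018]])

```text
time: 3.2
tcp_pos: [0.6042, -0.135, 0.0559]
tool_rot: [3.142, -0.0, -2.843]
ft_force: [0.3, -0.6, -0.2]
grip_width: 0.704
```

Request:
move_arm(steps=[[0,0,0,0,0,0],[0,0,0,0,0,0],[0,0,0,0,0,0],[0,0,0,0,0,0],[0,0,0,0,0,0]], claw=5, grip_force=40)

```text
time: 3.62
tcp_pos: [0.6049, -0.136, 0.0566]
tool_rot: [-3.14, 0.001, -2.844]
ft_force: [0.4, -2.5, 5.8]
grip_width: 0.226
```

```bash
python3 - <<'E'
from h import *
from cell import r
o=r.observe();p=np.load("p.npy")
print(o["tcp_pos"],o["ft_force"],o["grip_width"],rel(o,w(p,[[-.06,-.1,.074]])[0],p[2]-np.pi,depth=.019))
E
```

```text
[ 0.6048514  -0.13602991  0.05655919] [ 0.44695426 -2.46774602  5.83046295] 0.2264617223336109 (array([ 0.6, -0.1,  1.6]), array([-0.0017,  0.0011,  0.0009]))
```

Request:
move_arm(steps=[[8,0,0,0,0,0],[18,0,0,0,0,0],[30,0,0,0,0,0],[42,0,0,0,0,0],[54,0,0,0,0,0],[66,0,0,0,0,0],[78,0,0,0,0,0],[88,0,0,0,0,0],[95,0,0,0,0,0],[98,0,0,0,0,0]])

```text
time: 4.45
tcp_pos: [0.5121, -0.164, 0.0566]
tool_rot: [-3.14, 0.004, -2.843]
ft_force: [13.5, 2.2, -6.7]
grip_width: 0.231
```

Request:
move_arm(steps=[[2,0,0,0,0,0],[4,0,0,0,0,0],[5,0,0,0,0,0],[5,0,0,0,0,0]])

```text
time: 4.78
tcp_pos: [0.5121, -0.1641, 0.0567]
tool_rot: [-3.141, 0.012, -2.842]
ft_force: [20.0, 2.0, -10.7]
grip_width: 0.229
```

```bash
python3 - <<'E'
from h import *
from cell import r
o=r.observe();p=np.load("p.npy")
print(o["tcp_pos"],o["ft_force"],o["grip_width"],rel(o,w(p,[[-.16,-.1,.074]])[0],p[2]-np.pi,depth=.019))
E
```

```text
[ 0.5120731  -0.16406903  0.05672407] [ 19.96536548   1.99532305 -10.66557574] 0.22863065132295912 (array([ 3.7, -0.4,  1.7]), array([-0.0008,  0.0119,  0.0029]))
```

Request:
move_arm(steps=[[-2,0,0,0,0,0],[-2,0,0,0,0,0]])

```text
time: 4.95
tcp_pos: [0.5121, -0.1641, 0.0567]
tool_rot: [-3.14, 0.008, -2.842]
ft_force: [13.0, 0.9, -3.2]
grip_width: 0.23
```

Request:
move_arm(steps=[[0,0,0,0,0,0],[0,0,0,0,0,0],[0,0,-5,0,0,0],[0,0,-30,0,0,0],[0,0,-65,0,0,0],[0,0,-100,0,0,0]], claw=60)

```text
time: 5.45
tcp_pos: [0.5061, -0.1642, 0.1561]
tool_rot: [3.139, -0.003, -2.842]
ft_force: [1.3, 0.0, -0.2]
grip_width: 0.709
```

```bash
python3 - <<'E'
from h import *
from cell import r
o=r.observe();p=np.load("p.npy")
c=r.read_camera("wrist"); pickle.dump((o,c),open("w2.pkl","wb"))
cv2.imwrite("pics/w2.png",c["pixels"][:,:,::-1])
c=wcam(o,c)
P=[[-.175,y+dy,z] for y in(-.1,) for z in (.084,.054) for dy in (-.01,.01)]
print(proj(c,w(p,P)).round(1).tolist())
print(o["tcp_pos"],rel(o,w(p,[[-.06,.1,.18]])[0],p[2]-np.pi,depth=.019))
print(o["tcp_pos"],rel(o,w(p,[[-.06,.1,.074]])[0],p[2]-np.pi,depth=.019))
E
```

```text
[[296.4, 191.7], [325.9, 191.7], [298.5, 180.7], [324.6, 180.7]]
[ 0.50606475 -0.16421583  0.15605329] (array([-102.7,  197.7,   -4.8]), array([ 0.0026, -0.0032,  0.0029]))
[ 0.50606475 -0.16421583  0.15605329] (array([-103.1,  197.4,  101.2]), array([ 0.0026, -0.0032,  0.0029]))
```

View pics/w2.png

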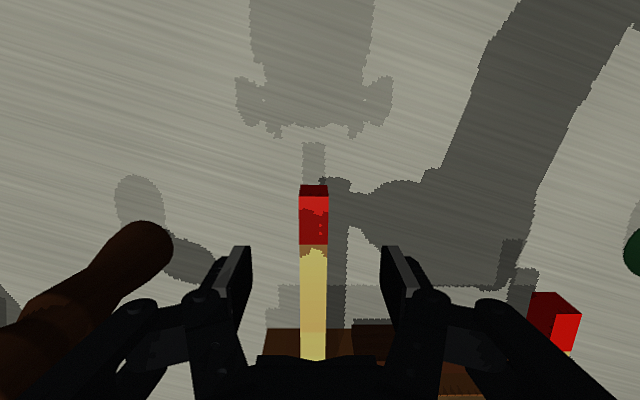

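Seen from the wrist, the right support's tip is at row 196 and the model predicts 192, about 3 mm apart. The pull ended against a hard 20 N stop, so I'll compare with the left support. First I want the flap's actual angle.

```bash
python3 - <<'E'
from h import *
d=pickle.load(open("cam0.pkl","rb")); p=np.load("p.npy")
def fl(a,s,y,o):
    t=a-.21; return [-s*np.sin(t)+o*np.cos(t),y,.085+s*np.cos(t)+o*np.sin(t)]
for a in (0,.05,.1,.2):
  for n in("scene","top"):
    print(a,n,proj(d[n],w(p,[fl(a,.155,.135,0),fl(a,.155,-.135,0),fl(a,.205,0,.006),fl(a,.155,0,.006)])).round(1).tolist(), fl(a,.155,0,0))
E
```

```text
0 scene [[302.7, 198.2], [364.9, 125.0], [330.2, 149.9], [332.9, 159.6]] [np.float64(0.03231128447614543), 0, np.float64(0.23659479178224296)]
0 top [[296.3, 171.7], [393.4, 140.0], [343.7, 145.9], [344.4, 153.8]] [np.float64(0.03231128447614543), 0, np.float64(0.23659479178224296)]
0.05 scene [[305.0, 199.8], [367.2, 126.4], [333.3, 151.8], [335.2, 161.0]] [np.float64(0.02469432202520812), 0, np.float64(0.23802022892322217)]
0.05 top [[297.2, 174.3], [394.4, 142.5], [345.0, 149.4], [345.3, 156.3]] [np.float64(0.02469432202520812), 0, np.float64(0.23802022892322217)]
0.1 scene [[307.3, 201.5], [369.5, 127.8], [336.4, 153.8], [337.4, 162.4]] [np.float64(0.017015636629762094), 0, np.float64(0.239063195183288)]
0.1 top [[298.0, 177.0], [395.4, 145.1], [346.4, 152.9], [346.3, 158.9]] [np.float64(0.017015636629762094), 0, np.float64(0.239063195183288)]
0.2 scene [[311.9, 204.9], [374.1, 130.8], [342.8, 158.1], [342.0, 165.6]] [np.float64(0.00154997416679583), 0, np.float64(0.23999225006458313)]
0.2 top [[299.9, 182.5], [397.5, 150.5], [349.0, 160.3], [348.2, 164.3]] [np.float64(0.00154997416679583), 0, np.float64(0.23999225006458313)]
```

Request:
move_arm(steps=[[-20,35,-15,0,0,0],[-45,75,-20,0.002,-0.003,0.003],[-65,115,-20,0.002,-0.003,0.003],[-85,155,-10,0.002,-0.003,0.003],[-100,185,15,0.002,-0.003,0.003],[-103,198.5,45,0.002,-0.003,0.003],[-103,198.5,80,0.002,-0.003,0.003],[-103,198.5,95,0.002,-0.003,0.003],[-103,198.5,100,0.002,-0.003,0.003],[-103,198.5,100,0.002,-0.003,0.003]])

```text
time: 6.33
tcp_pos: [0.5463, 0.0551, 0.0545]
tool_rot: [-3.14, -0.0, -2.845]
ft_force: [-0.6, -0.4, 0.7]
grip_width: 0.701
```

Request:
move_arm(steps=[[0,0,0,0,0,0],[0,0,0,0,0,0],[0,0,0,0,0,0],[0,0,0,0,0,0],[0,0,0,0,0,0]], claw=5)

```text
time: 6.75
tcp_pos: [0.5481, 0.0557, 0.0568]
tool_rot: [-3.14, 0.005, -2.846]
ft_force: [-1.7, 1.5, 6.5]
grip_width: 0.228
```

Request:
move_arm(steps=[[8,0,0,0,0,0],[18,0,0,0,0,0],[30,0,0,0,0,0],[42,0,0,0,0,0],[54,0,0,0,0,0],[66,0,0,0,0,0],[78,0,0,0,0,0],[88,0,0,0,0,0],[95,0,0,0,0,0],[98,0,0,0,0,0]])

```text
time: 7.58
tcp_pos: [0.4571, 0.0283, 0.0569]
tool_rot: [-3.141, 0.011, -2.846]
ft_force: [17.4, 5.7, -10.7]
grip_width: 0.228
```

Request:
move_arm(steps=[[2,0,0,0,0,0],[4,0,0,0,0,0],[5,0,0,0,0,0],[5,0,0,0,0,0]])

```text
time: 7.92
tcp_pos: [0.457, 0.0283, 0.0571]
tool_rot: [3.141, 0.018, -2.846]
ft_force: [23.6, 5.2, -15.4]
grip_width: 0.225
```

```bash
python3 - <<'E'
from h import *
from cell import r
o=r.observe();p=np.load("p.npy")
print(o["tcp_pos"],o["ft_force"],o["grip_width"],o["joint_positions"],rel(o,w(p,[[-.16,.1,.074]])[0],p[2]-np.pi,depth=.019))
E
```

```text
[0.45696598 0.02830728 0.05708247] [ 23.59602843   5.1805621  -15.4146694 ] 0.22509634169531623 [ 0.28307673  0.5788729  -0.64525556  2.19243025  0.6747445   0.55257105
  0.99597349] (array([ 7.3, -0.5,  2. ]), array([ 0.0008,  0.0181, -0.0011]))
```

Request:
move_arm(steps=[[-2,0,0,0,0,0],[-4,0,0,0,0,0]])

```text
time: 8.08
tcp_pos: [0.457, 0.0282, 0.0569]
tool_rot: [-3.141, 0.011, -2.846]
ft_force: [1.4, 2.0, 9.9]
grip_width: 0.227
```

Request:
move_arm(steps=[[0,0,0,0,0,0],[0,0,0,0,0,0],[0,0,-5,0,0,0],[0,0,-30,0,0,0],[0,0,-65,0,0,0],[0,0,-100,0,0,0],[0,0,-100,0,0,0]], claw=60)

```text
time: 8.67
tcp_pos: [0.4542, 0.0275, 0.1602]
tool_rot: [-3.138, 0.009, -2.845]
ft_force: [1.4, 0.3, -0.3]
grip_width: 0.702
```

```bash
python3 - <<'E'
from h import *
from cell import r
o=r.observe();p=np.load("p.npy")
c=r.read_camera("wrist"); pickle.dump((o,c),open("w3.pkl","wb"))
cv2.imwrite("pics/w3.png",c["pixels"][:,:,::-1])
c=wcam(o,c)
P=[[-.175,y+dy,z] for y in(.1,-.1) for z in (.084,.054) for dy in (-.01,.01)]
print(proj(c,w(p,P)).round(1).tolist())
c=r.read_camera("top"); pickle.dump(c,open("t3.pkl","wb"))
im=c["pixels"][80:240,265:465,::-1];cv2.imwrite("pics/t3.png",cv2.resize(im,None,fx=4,fy=4,interpolation=2)[:600])
print(proj(c,w(p,P)).round(1).tolist())
E
```

```text
[[299.3, 179.8], [328.4, 179.8], [301.2, 169.8], [327.1, 169.7], [13.2, 180.4], [40.9, 180.3], [46.3, 170.4], [71.2, 170.4]]
[[336.6, 243.9], [330.0, 246.1], [336.4, 244.3], [329.9, 246.4], [402.3, 221.8], [395.8, 224.0], [400.8, 222.6], [394.4, 224.8]]
```

View pics/w3.png

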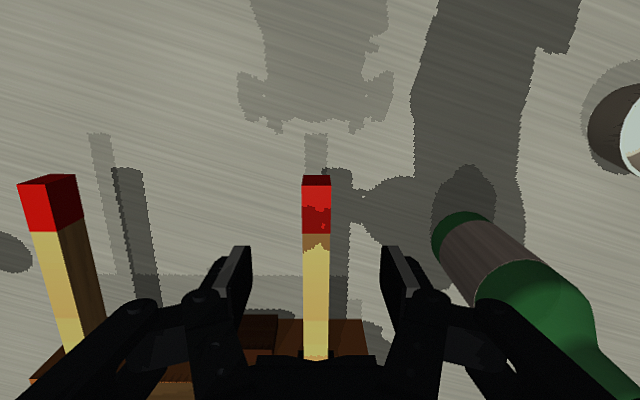

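View pics/t3.png

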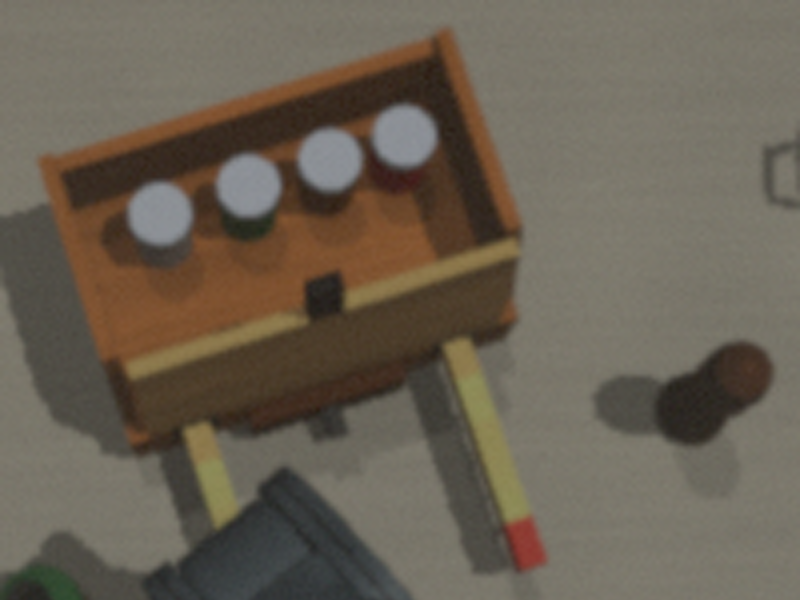

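Both tips look 2–4 mm short of the model. I have plenty of time, so I'll regrip the left one and pull slowly to find out whether it's really at its stop.

Request:
move_arm(steps=[[0,0,35,0,0,0],[0,0,65,0,0,0],[0,0,90,0,0,0],[0,0,101,0,0,0],[0,0,101,0,0,0]])

```text
time: 9.18
tcp_pos: [0.45, 0.0261, 0.0512]
tool_rot: [-3.141, -0.004, -2.844]
ft_force: [0.0, -0.5, 0.7]
grip_width: 0.703
```

Request:
move_arm(steps=[[0,0,0,0,0,0],[0,0,0,0,0,0],[0,0,0,0,0,0],[0,0,0,0,0,0],[0,0,0,0,0,0]], claw=5, grip_force=60)

```text
time: 9.6
tcp_pos: [0.4532, 0.027, 0.055]
tool_rot: [-3.14, 0.004, -2.846]
ft_force: [-2.1, 2.3, 6.7]
grip_width: 0.225
```

Request:
move_arm(steps=[[1,0,0,0,0,0],[2,0,0,0,0,0],[3,0,0,0,0,0],[4,0,0,0,0,0],[5,0,0,0,0,0],[5,0,0,0,0,0]])

```text
time: 10.1
tcp_pos: [0.453, 0.027, 0.0551]
tool_rot: [3.141, 0.012, -2.846]
ft_force: [15.2, 6.3, -9.9]
grip_width: 0.219
```

Request:
move_arm(steps=[[0,0,0,0,0,0],[0,0,0,0,0,0],[0,0,-5,0,0,0],[0,0,-30,0,0,0],[0,0,-65,0,0,0],[0,0,-100,0,0,0],[0,0,-105,0,0,0]], claw=60)

```text
time: 10.68
tcp_pos: [0.4489, 0.0259, 0.1637]
tool_rot: [-3.139, 0.007, -2.845]
ft_force: [0.5, -0.8, 0.4]
grip_width: 0.699
```

```bash
python3 - <<'E'
from h import *
from cell import r
o=r.observe();p=np.load("p.npy")
c=r.read_camera("wrist"); pickle.dump((o,c),open("w4.pkl","wb"))
cv2.imwrite("pics/w4.png",c["pixels"][:,:,::-1])
c=wcam(o,c)
P=[[-.175,y+dy,z] for y in(.1,-.1) for z in (.084,.054) for dy in (-.01,.01)]
print(o["tcp_pos"],proj(c,w(p,P)).round(1).tolist())
E
```

```text
[0.44890536 0.02591602 0.16370275] [[299.6, 186.2], [328.2, 186.2], [301.5, 175.7], [326.9, 175.7], [19.5, 186.7], [46.7, 186.7], [51.3, 176.3], [75.8, 176.2]]
```

View pics/w4.png

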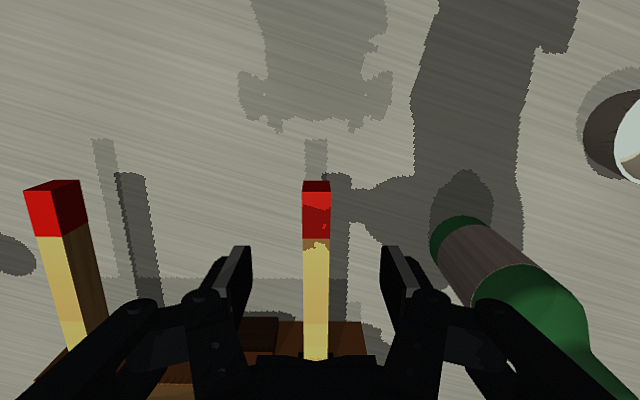

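```bash
python3 - <<'E'
from h import *
p=np.load("p.npy")
def cup(f,px):
    o,c=pickle.load(open(f,"rb")); P=atz(wcam(o,c),px,.084)-[p[0],p[1],0]
    print(f,(np.array([[np.cos(p[2]),np.sin(p[2])],[-np.sin(p[2]),np.cos(p[2])]])@P[:2]).round(4))
cup("w1.pkl",(321.5,222.5)); cup("w1.pkl",(556.7,216.7)); cup("w2.pkl",(313.5,196.5)); cup("w3.pkl",(316,185.5)); cup("w4.pkl",(316,191.3)); cup("w4.pkl",(38,190))
o,c=pickle.load(open("w4.pkl","rb")); im=np.hstack([c["pixels"][165:265,10:110],c["pixels"][165:265,270:370]])[:,:,::-1]
cv2.imwrite("pics/w4c.png",cv2.resize(im,None,fx=4,fy=4,interpolation=2))
E
```

```text
w1.pkl [-0.075  -0.0985]
w1.pkl [-0.0763  0.1009]
w2.pkl [-0.1716 -0.0984]
w3.pkl [-0.1709  0.1015]
w4.pkl [-0.1713  0.1015]
w4.pkl [-0.1725 -0.097 ]
```

View pics/w4c.png

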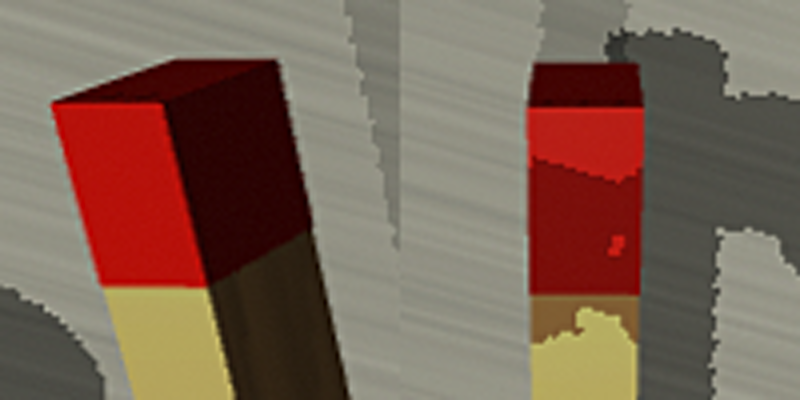

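Both noses stand at the same distance (−0.171/−0.172 m by the camera), and both resisted 15–20 N without moving, so both are at their stops. Next is the tab.

```bash
python3 - <<'E'
from h import *
from cell import r
o=r.observe();p=np.load("p.npy")
print(rel(o,w(p,[[-.01,0,.35]])[0],p[2]-np.pi))
E
```

```text
(array([-152.9, -100.5, -186.1]), array([-0.0034,  0.007 , -0.0012]))
```

Request:
move_arm(steps=[[0,0,-40,0,0,0],[0,0,-80,0,0,0],[0,-10,-120,-0.003,0.007,-0.001],[-20,-25,-150,-0.003,0.007,-0.001],[-50,-40,-175,-0.003,0.007,-0.001],[-80,-60,-186,-0.003,0.007,-0.001],[-110,-80,-186,-0.003,0.007,-0.001],[-140,-95,-186,-0.003,0.007,-0.001],[-153,-100.5,-186,-0.003,0.007,-0.001],[-153,-100.5,-186,-0.003,0.007,-0.001]], claw=50)

```text
time: 11.57
tcp_pos: [0.6246, -0.0274, 0.3427]
tool_rot: [3.139, -0.007, -2.846]
ft_force: [-1.9, -0.4, -0.9]
grip_width: 0.584
```

```bash
python3 - <<'E'
from h import *
from cell import r
o=r.observe();p=np.load("p.npy")
c=r.read_camera("wrist"); pickle.dump((o,c),open("w5.pkl","wb"))
cv2.imwrite("pics/w5.png",c["pixels"][:,:,::-1])
c=wcam(o,c)
def fl(a,s,y,o):
    t=a-.21; return [-s*np.sin(t)+o*np.cos(t),y,.085+s*np.cos(t)+o*np.sin(t)]
for a in (0,.05,.1):
  print(a,proj(c,w(p,[fl(a,s,y,z) for s,y,z in [(.155,.135,0),(.155,-.135,0),(.155,.012,0.),(.155,-.012,0),(.21,.012,0),(.21,-.012,0)]])).round(1).tolist())
E
```

```text
0 [[478.9, 242.3], [153.9, 243.7], [331.1, 243.2], [302.1, 243.3], [334.8, 292.2], [299.6, 292.4]]
0.05 [[481.0, 234.6], [151.8, 236.0], [331.3, 235.4], [301.9, 235.5], [335.2, 280.4], [299.2, 280.6]]
0.1 [[483.0, 226.3], [149.8, 227.7], [331.5, 227.1], [301.7, 227.3], [335.5, 267.5], [298.8, 267.7]]
```

View pics/w5.png

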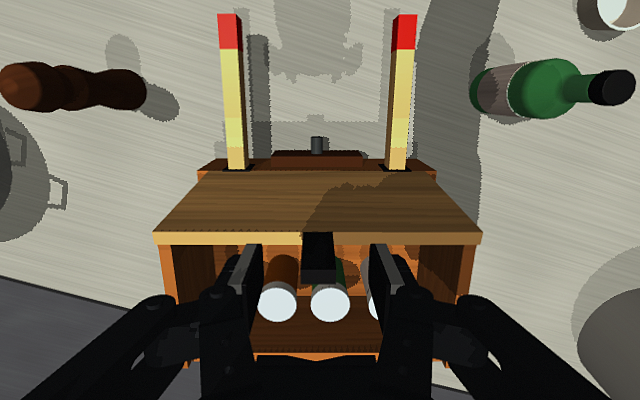

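Wrist view: the flap's front edge is at row 232, which gives an angle of about 0.05. The tab spans x 302–333 and is centred between the fingers. I'll go down onto it.

```bash
python3 - <<'E'
from h import *
from cell import r
o=r.observe();p=np.load("p.npy"); g=tab(.05); g[1]=.001; print(g,o["tcp_pos"])
print(rel(o,w(p,[g])[0],p[2]-np.pi,depth=.017))
E
```

```text
[np.float64(0.035715868337117755), 0.001, np.float64(0.26865559275155676)] [ 0.62308748 -0.02649245  0.34327497]
(array([-46.4,   1.3,  91.3]), array([ 0.003 , -0.0076, -0.0001]))
```

Request:
move_arm(steps=[[-20,0.5,10,0,0,0],[-40,1,25,0,0,0],[-46.5,1.5,50,0,0,0],[-46.5,1.5,70,0,0,0],[-46.5,1.5,82,0,0,0],[-46.5,1.5,88,0,0,0],[-46.5,1.5,88,0,0,0],[-46.5,1.5,88,0,0,0]])

```text
time: 12.28
tcp_pos: [0.6662, -0.0112, 0.2583]
tool_rot: [3.14, -0.004, -2.845]
ft_force: [0.7, -0.2, 0.5]
grip_width: 0.586
```

```bash
python3 - <<'E'
from h import *
from cell import r
o=r.observe();p=np.load("p.npy"); g=tab(.05); g[1]=.001; print(o["tcp_pos"],o["ft_force"])
print(rel(o,w(p,[g])[0],p[2]-np.pi,depth=.017))
c=r.read_camera("wrist"); cv2.imwrite("pics/w6.png",c["pixels"][:,:,::-1])
E
```

```text
[ 0.66620537 -0.01123856  0.25834394] [ 0.74265613 -0.23535971  0.49049558]
(array([ 0. , -0.4,  6.7]), array([ 0.0011, -0.0039,  0.0001]))
```

View pics/w6.png

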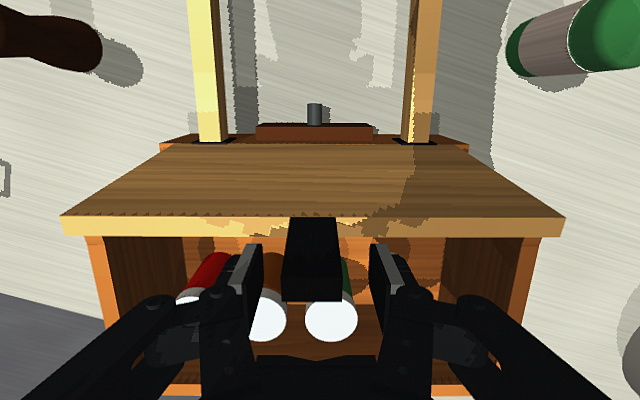

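Request:
move_arm(steps=[[0,-0.5,5,0,0,0],[0,-0.5,5,0,0,0]])

```text
time: 12.5
tcp_pos: [0.6665, -0.0118, 0.2526]
tool_rot: [3.141, -0.004, -2.845]
ft_force: [-0.6, 0.0, 0.3]
grip_width: 0.588
```

Request:
move_arm(steps=[[0,0,0,0,0,0],[0,0,0,0,0,0],[0,0,0,0,0,0],[0,0,0,0,0,0],[0,0,0,0,0,0]], claw=5, grip_force=25)

```text
time: 12.92
tcp_pos: [0.667, -0.0127, 0.2529]
tool_rot: [-3.142, -0.004, -2.846]
ft_force: [1.5, -4.9, 3.9]
grip_width: 0.277
```

```bash
python3 - <<'E'
from h import *
from cell import r
o=r.observe();p=np.load("p.npy"); print(o["tcp_pos"],o["ft_force"],o["grip_width"])
c=r.read_camera("wrist"); cv2.imwrite("pics/w7.png",c["pixels"][:,:,::-1])
P=o["tcp_pos"]+[0,0,.019]
e=np.array([np.cos(p[2]),np.sin(p[2])]); q=P[:2]-p[:2]; X=q@e; Z=P[2]-.085; print(X,Z,np.hypot(X,Z),"y",q@[-e[1],e[0]])
E
```

```text
[ 0.66701476 -0.01270673  0.25288393] [ 1.47389529 -4.91772901  3.93714906] 0.27660925205793735
0.03609377558687301 0.18688393429245898 0.1903375042726569 y -0.0002126519856204748
```

View pics/w7.png

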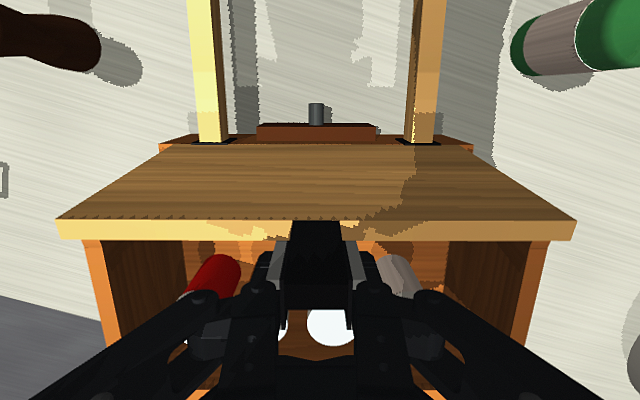

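```bash
python3 -c "
import numpy as np
R=190.;ph=-.191
for k in range(5):
    n=10 if k<4 else 6
    f=ph+np.arange(1,n+1)*.0375
    print([(round(R*(np.sin(x)-np.sin(ph)),1),round(R*(np.cos(ph)-np.cos(x)),1)) for x in f]); ph=f[-1]
print(ph)"
```

```text
[(np.float64(7.0), np.float64(-1.2)), (np.float64(14.1), np.float64(-2.2)), (np.float64(21.2), np.float64(-2.9)), (np.float64(28.3), np.float64(-3.3)), (np.float64(35.4), np.float64(-3.5)), (np.float64(42.5), np.float64(-3.3)), (np.float64(49.6), np.float64(-3.0)), (np.float64(56.7), np.float64(-2.3)), (np.float64(63.8), np.float64(-1.4)), (np.float64(70.8), np.float64(-0.2))]
[(np.float64(7.0), np.float64(1.4)), (np.float64(13.9), np.float64(3.1)), (np.float64(20.8), np.float64(5.1)), (np.float64(27.5), np.float64(7.3)), (np.float64(34.2), np.float64(9.8)), (np.float64(40.8), np.float64(12.5)), (np.float64(47.3), np.float64(15.4)), (np.float64(53.6), np.float64(18.6)), (np.float64(59.9), np.float64(22.0)), (np.float64(66.0), np.float64(25.7))]
[(np.float64(6.0), np.float64(3.9)), (np.float64(11.8), np.float64(8.0)), (np.float64(17.4), np.float64(12.3)), (np.float64(22.9), np.float64(16.9)), (np.float64(28.3), np.float64(21.6)), (np.float64(33.4), np.float64(26.5)), (np.float64(38.3), np.float64(31.7)), (np.float64(43.1), np.float64(37.0)), (np.float64(47.7), np.float64(42.5)), (np.float64(52.0), np.float64(48.1))]
[(np.float64(4.1), np.float64(5.8)), (np.float64(8.0), np.float64(11.8)), (np.float64(11.7), np.float64(17.9)), (np.float64(15.2), np.float64(24.1)), (np.float64(18.4), np.float64(30.5)), (np.float64(21.4), np.float64(36.9)), (np.float64(24.1), np.float64(43.5)), (np.float64(26.6), np.float64(50.2)), (np.float64(28.8), np.float64(57.0)), (np.float64(30.8), np.float64(63.8))]
[(np.float64(1.7), np.float64(6.9)), (np.float64(3.2), np.float64(13.9)), (np.float64(4.4), np.float64(20.9)), (np.float64(5.3), np.float64(28.0)), (np.float64(5.9), np.float64(35.1)), (np.float64(6.3), np.float64(42.2))]
1.5339999999999998
```

Request:
move_arm(steps=[[7,0,-1,0,0,0],[14,0,-2,0,0,0],[21,0,-3,0,0,0],[28,0,-3.5,0,0,0],[35.5,0,-3.5,0,0,0],[42.5,0,-3.5,0,0,0],[49.5,0,-3,0,0,0],[56.5,0,-2.5,0,0,0],[64,0,-1.5,0,0,0],[71,0,0,0,0,0]])

```text
time: 13.8
tcp_pos: [0.599, -0.0332, 0.2522]
tool_rot: [3.141, -0.004, -2.845]
ft_force: [5.9, -3.7, -4.3]
grip_width: 0.274
```

```bash
cat > q.py <<'E'
from h import *
from cell import r
o=r.observe();p=np.load("p.npy"); print(o["tcp_pos"],o["ft_force"],o["grip_width"])
P=o["tcp_pos"]+[0,0,.019]
e=np.array([np.cos(p[2]),np.sin(p[2])]); q=P[:2]-p[:2]; X=q@e; Z=P[2]-.085; print(X,Z,np.hypot(X,Z),"y",q@[-e[1],e[0]],"a",np.arctan2(-X,Z)+.242)
E
python3 q.py
```

```text
[ 0.59896778 -0.03324518  0.25220186] [ 5.94392518 -3.72376972 -4.31794458] 0.2737586155470331
-0.03498466103310815 0.18620185970906888 0.18945991414206131 y 6.224661339817724e-05 a 0.42772049503412585
```

Low forces, and the grasp point stays on the expected arc. I'll continue.

Request:
move_arm(steps=[[7,0,1.5,0,0,0],[14,0,3,0,0,0],[21,0,5,0,0,0],[27.5,0,7.5,0,0,0],[34,0,10,0,0,0],[41,0,12.5,0,0,0],[47.5,0,15.5,0,0,0],[53.5,0,18.5,0,0,0],[60,0,22,0,0,0],[66,0,25.5,0,0,0]])

```text
time: 14.63
tcp_pos: [0.5364, -0.0522, 0.2274]
tool_rot: [3.141, -0.002, -2.845]
ft_force: [7.9, -2.8, -4.8]
grip_width: 0.273
```

Request:
move_arm(steps=[[6,0,4,0,0,0],[12,0,8,0,0,0],[17.5,0,12.5,0,0,0],[23,0,17,0,0,0],[28.5,0,21.5,0,0,0],[33.5,0,26.5,0,0,0],[38.5,0,31.5,0,0,0],[43,0,37,0,0,0],[47.5,0,42.5,0,0,0],[52,0,48,0,0,0]])

```text
time: 15.47
tcp_pos: [0.4862, -0.0673, 0.1798]
tool_rot: [3.141, -0.003, -2.845]
ft_force: [4.7, -3.3, -1.7]
grip_width: 0.283
```

```bash
python3 q.py; python3 -c "
from cell import r;import cv2
c=r.read_camera('wrist'); cv2.imwrite('pics/w8.png',c['pixels'][:,:,::-1])"
```

```text
[ 0.48615217 -0.06725818  0.17978542] [ 4.66774943 -3.32758056 -1.6823515 ] 0.28344428807479877
-0.15281505923860517 0.11378541709691421 0.19052444324552464 y 0.0005541873952888948 a 1.1727630312575683
```

View pics/w8.png

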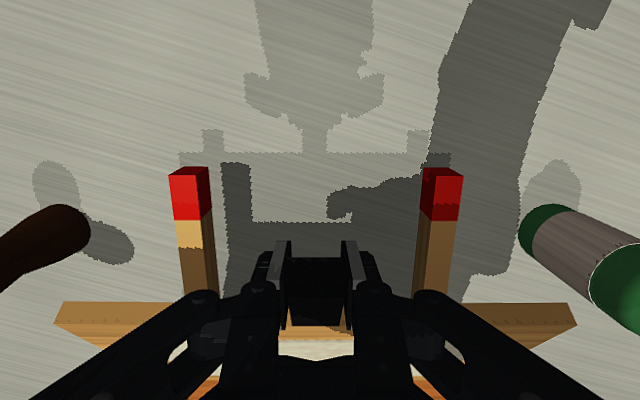

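The tab is held between the pads at about 1.17 rad. The supports and the drawer haven't moved.

Request:
move_arm(steps=[[4,0,6,0,0,0],[8,0,12,0,0,0],[11.5,0,18,0,0,0],[15,0,24,0,0,0],[18.5,0,30.5,0,0,0],[21.5,0,37,0,0,0],[24,0,43.5,0,0,0],[26.5,0,50,0,0,0],[29,0,57,0,0,0],[31,0,63,0,0,0]])

```text
time: 16.35
tcp_pos: [0.4561, -0.0764, 0.1168]
tool_rot: [3.141, -0.003, -2.845]
ft_force: [3.8, -5.8, 0.7]
grip_width: 0.279
```

```bash
python3 q.py
```

```text
[ 0.45611342 -0.07635162  0.11676434] [ 3.79050061 -5.82405596  0.66508239] 0.27862068257122113
-0.1841999016554507 0.050764342836446805 0.19106706224122988 y 0.0006497953281907982 a 1.543878189076601
```

Request:
move_arm(steps=[[1.5,0,6,0,0,0],[3,0,12,0,0,0],[4,0,18,0,0,0],[5,0,24,0,0,0],[5.5,0,30,0,0,0],[6,0,35,0,0,0],[6,0,38,0,0,0],[6,0,38,0,0,0]])

```text
time: 17.02
tcp_pos: [0.4494, -0.0784, 0.0784]
tool_rot: [3.14, -0.005, -2.845]
ft_force: [0.5, -6.9, -0.9]
grip_width: 0.272
```

```bash
python3 q.py
```

```text
[ 0.44940524 -0.07835747  0.07842119] [ 0.47319712 -6.94896506 -0.86459054] 0.2722688151887884
-0.19120140244190476 0.012421189889734355 0.19160444215630298 y 0.0006949317474287014 a 1.747923579567189
```

Request:
move_arm(steps=[[0,0,2,0,0,0],[0,0,4,0,0,0],[0,0,5,0,0,0],[0,0,6,0,0,0],[0,0,6,0,0,0]])

```text
time: 17.43
tcp_pos: [0.4491, -0.0785, 0.0727]
tool_rot: [3.141, -0.006, -2.845]
ft_force: [0.1, -4.7, -1.6]
grip_width: 0.279
```

```bash
python3 q.py
```

```text
[ 0.44908649 -0.07845317  0.07266645] [ 0.11790326 -4.68431062 -1.63012227] 0.2791672805955272
-0.19153420404365454 0.006666451200311979 0.19165018364260034 y 0.0006967013791398792 a 1.778004832404572
```

Request:
move_arm(steps=[[0,0,1,0,0,0],[0,0,2,0,0,0],[0,0,3,0,0,0],[0,0,3,0,0,0]])

```text
time: 17.77
tcp_pos: [0.449, -0.0785, 0.0697]
tool_rot: [3.141, -0.006, -2.845]
ft_force: [0.8, -6.0, -1.2]
grip_width: 0.277
```

```bash
python3 q.py
```

```text
[ 0.44900512 -0.07851622  0.06968524] [ 0.77288703 -6.01013232 -1.24733743] 0.276729177989899
-0.19163046598497482 0.0036852431902586746 0.19166589814307067 y 0.0006602313207682888 a 1.7935677090148312
```

Request:
move_arm(steps=[[0,0,1,0,0,0],[0,0,2,0,0,0],[0,0,3,0,0,0],[0,0,3,0,0,0]])

```text
time: 18.1
tcp_pos: [0.4491, -0.0785, 0.0679]
tool_rot: [-3.141, -0.006, -2.845]
ft_force: [-5.2, -6.2, 21.5]
grip_width: 0.275
```

```bash
python3 q.py;  python3 -c "
from cell import r;import cv2
c=r.read_camera('wrist'); cv2.imwrite('pics/w9.png',c['pixels'][:,:,::-1])"
```

```text
[ 0.44908369 -0.07852419  0.06788288] [-5.22536239 -6.1584726  21.46438636] 0.2751398139840227
-0.19155766618075304 0.001882883689880363 0.1915669197006791 y 0.0006296195715419745 a 1.8029673124192405
```

View pics/w9.png

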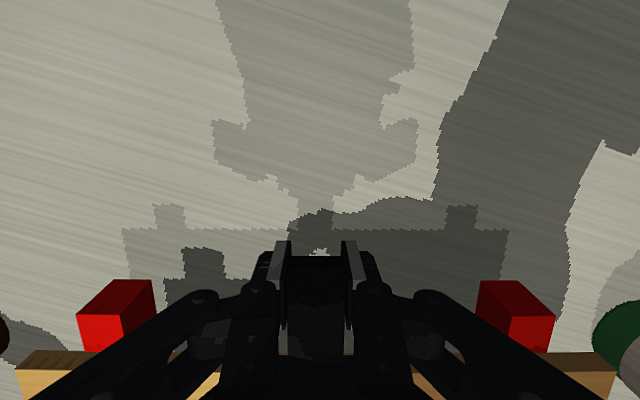

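The flap has reached the supports, with a firm 21 N upward reaction. I'll relax, open and lift straight off.

Request:
move_arm(steps=[[0,0,-1,0,0,0],[0,0,-1,0,0,0]])

```text
time: 18.32
tcp_pos: [0.449, -0.0785, 0.0682]
tool_rot: [3.141, -0.006, -2.845]
ft_force: [-1.5, -5.9, 4.7]
grip_width: 0.275
```

Request:
move_arm(steps=[[0,0,0,0,0,0],[0,0,0,0,0,0],[0,0,0,0,0,0],[0,0,0,0,0,0],[0,0,-5,0,0,0],[0,0,-20,0,0,0],[0,0,-45,0,0,0],[0,0,-80,0,0,0],[0,0,-120,0,0,0],[0,0,-160,0,0,0]], claw=55)

```text
time: 19.15
tcp_pos: [0.4495, -0.077, 0.2297]
tool_rot: [3.138, -0.005, -2.843]
ft_force: [2.0, -1.2, 0.3]
grip_width: 0.646
```

```bash
python3 - <<'E'
from h import *
from cell import r
o=r.observe();p=np.load("p.npy");print(o["time"],o["tcp_pos"],o["ft_force"])
c=r.read_camera("wrist"); cv2.imwrite("pics/x_w.png",c["pixels"][:,:,::-1]); pickle.dump((o,c),open("x_w.pkl","wb"))
for n in("scene","top"):
    c=r.read_camera(n); pickle.dump(c,open(f"x_{n}.pkl","wb")); cv2.imwrite(f"pics/x_{n}.png",cv2.resize(c["pixels"][80:290,240:460,::-1],None,fx=2.8,fy=2.8,interpolation=2))
E
```

```text
19.15 [ 0.44948335 -0.07700485  0.22965358] [ 1.99617393 -1.20794301  0.28663206]
```

View pics/x_w.png

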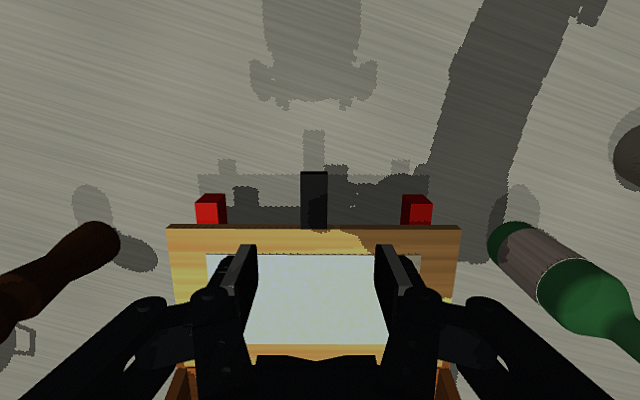

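View pics/x_scene.png

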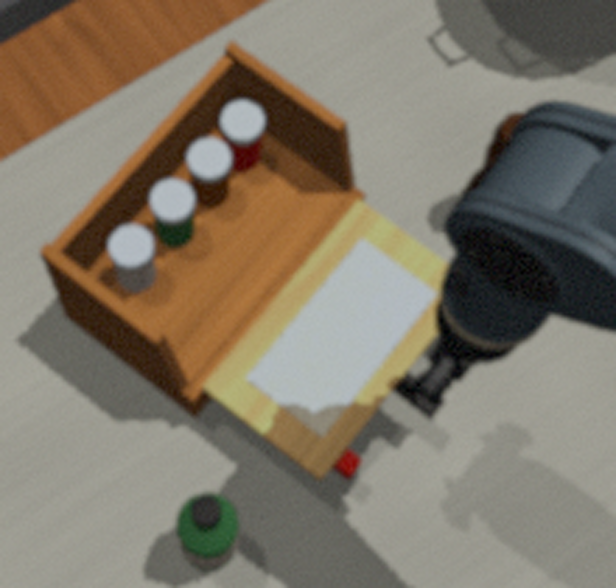

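View pics/x_top.png

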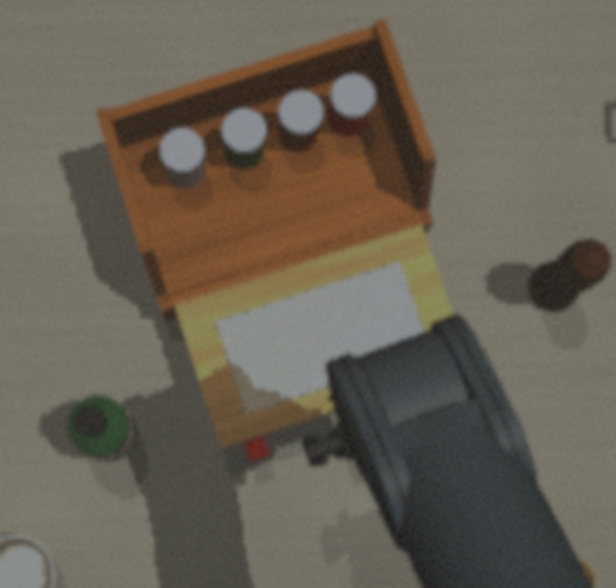

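```bash
python3 - <<'E'
from h import *
p=np.load("p.npy")
o,c=pickle.load(open("x_w.pkl","rb"));im=np.hstack([c["pixels"][165:265,160:260],c["pixels"][165:265,380:480]])[:,:,::-1]
cv2.imwrite("pics/xc.png",cv2.resize(im,None,fx=4,fy=4,interpolation=2))
c=wcam(o,c)
for x in (-.171,-.175): print(x,proj(c,w(p,[[x,-.11,.084],[x,-.09,.084],[x,.09,.084],[x,.11,.084]])).round(1).tolist())
print("flap edge",proj(c,w(p,[[-.155,.135,.085],[-.155,-.135,.085],[-.155,.135,.097],[-.155,-.135,.097]])).round(1).tolist())
E
```

```text
-0.171 [[193.0, 203.6], [214.5, 203.6], [409.3, 203.4], [430.8, 203.4]]
-0.175 [[192.5, 199.5], [214.2, 199.5], [409.6, 199.3], [431.2, 199.2]]
flap edge [[455.8, 219.8], [167.9, 220.2], [461.3, 224.6], [162.2, 225.0]]
```

View pics/xc.png

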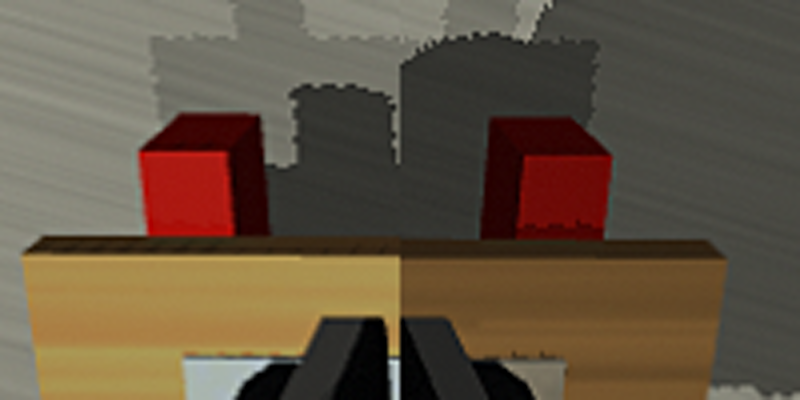

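The noses (rows 203/204) stick out about 20 mm past the flap edge (row 224.5), which matches full travel. The 4 mm offset also shows up on the flap edge, so it's a bias in the measurement. I'll let the arm settle and hand in.

Request:
move_arm(steps=[[0,0,-30,0,0,0],[0,0,-50,0,0,0],[0,0,-60,0,0,0],[0,0,-60,0,0,0],[0,0,-60,0,0,0],[0,0,-60,0,0,0],[0,0,-60,0,0,0],[0,0,-60,0,0,0]])

```text
time: 19.97
tcp_pos: [0.4501, -0.0778, 0.2869]
tool_rot: [3.139, -0.006, -2.844]
ft_force: [0.1, -0.0, -0.1]
grip_width: 0.646
```

```bash
python3 - <<'E'
from cell import r
import cv2
c=r.read_camera("wrist"); cv2.imwrite("pics/fin.png",c["pixels"][:,:,::-1])
E
```

```text
(no output)
```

View pics/fin.png

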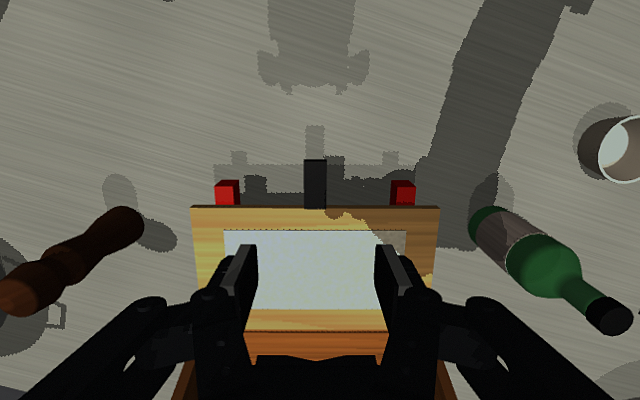

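The flap is level on both supports, the mill and bottle are standing, and the gripper is clear.

```bash
python3 -c "
from cell import r
print(r.finish_job())"
```

```text
the job is handed in; nothing more can be done
None
```

I pulled both supports out to their stops (right first, then left), lowered the flap by its tab until it rested on them, and let go. The job was handed in at about 20 s of the 64 s allowed.

**Supports:** both pulls ended against a hard stop, at about 20 N on the right and 24 N on the left. I pulled the left one again and it did not move at 15 N. The camera put both noses 3–4 mm short of their expected position. The flap's edge showed the same offset, and the noses stick out about 20 mm past it, as they should at full travel. I take the offset as a measuring bias.

**Flap:** it met the supports with about 21 N upward at the tab, and the last picture shows it lying flat with both noses visible beyond it.

**Drawer, mill and bottle:** the mill and the oil bottle are still standing; I compared the mill's position with the first picture and it is unchanged. The drawer was still shut at the last clear view, partway through lowering. The flap now hides it, so I could not check it at the end, but nothing touched it.

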